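# Fit the filter tube to the vacuum manifold

### The job

Take the filter tube out of the rack, stand it in the open push-fit port of the vacuum manifold and push it straight in, past the seal, until it sits firmly on the stop inside; push firmly but do not ram it. Then let go and swing the manifold's valve lever fully over, away from its starting side, and leave everything else on the bench where it is.

Things in the scene. Friction and masses are not known exactly. Their poses are not given: they have to be found in the camera images.
- tube_centre (a point): Centre of the filter tube, on its axis, 55 mm above its foot and 3 mm above the shoulder. It is a white plastic filter body, 26 mm in diameter, 58 mm tall, with two thin steel bands, on a bare steel tube 16 mm in diameter and 52 mm long; 110 mm overall, about 90 g. z is its axis, up. It stands in the rack, its shoulder on the rack's top 66 mm above the bench. Grip it by the white body.
- tube_foot (a point): Centre of the lower end of the filter tube, the end that goes into the port. The edge is bevelled over the last 2 mm to 13 mm in diameter.
- tube: The same filter tube; origin at the centre of its foot, z up along its axis.
- rack: White tube rack, 190 x 70 mm, 66 mm high, fixed; origin under its centre, x along its row of three holes 55 mm apart. The filter tube stands in one hole, two sample tubes (black stoppers 23 mm wide, 18 mm tall above the rack) in the others.
- manifold: Aluminium vacuum manifold bar, 40 mm high, 70 mm across (x, away from the robot), 320 mm along y (from -115 to +205 mm), fixed; origin on the bench. On it stand three round grey ports 70 mm apart at y -70, 0 and +70 mm, one open, two closed by white plugs (60 mm tall in all), and at y +165 mm the valve lever.
- port: The open push-fit port: upright collet 36 mm wide, 46 mm tall, fixed; origin under its centre on the bar's top, z up. Bore 17.5 mm wide with a square rim. A sprung seal 14 mm down resists the tube's foot with 9 to 18 N until it is 19 mm deep, then drags on it with 5 to 14 N while it moves. Below it is a hard stop, set 26 to 40 mm down, which must be found by feel. Over 45 N on the stop damages it.
- mouth (a point): Centre of the open port's mouth, on its rim plane, 86 mm above the bench. A fully home tube, standing on the stop 26 to 40 mm below this point, still shows 12 to 26 mm of bare steel above the rim.
- valve (a joint): Angle of the valve lever (rad) about a hinge across the bar: near 0 it leans towards the robot (manifold -x), 0.5 upright, 1.0 fully over (manifold +x). It turns easily (about 1 N at the tip) and stays where it is left.
- valve_tip (a point): Centre of the black ball, 26 mm in diameter, at the free end of the valve lever. The thin steel lever is 80 mm long from hinge to ball; the hinge line lies 62 mm above the bench.
- dropper: Small white dropper bottle, 28 mm wide, 62 mm tall; origin under its centre. Bystander.
- beaker: Glass beaker, 68 mm wide, 85 mm tall; origin under its centre. Bystander.
- reagent: Amber glass bottle, 68 mm wide, 150 mm tall; origin under its centre. Bystander.
- dish: Flat clear round dish, 90 mm wide, 16 mm tall; origin under its centre. Bystander.
- spatula: Steel spatula lying flat, 200 mm long; origin under its centre. Bystander.
- jar: Glass jar with white cap, 72 mm wide, 100 mm tall; origin under its centre. Bystander.
- sample_a: Sample tube with a black stopper standing in the rack; origin at its foot, 14 mm above the bench. Bystander.
- sample_b: The other such sample tube; origin at its foot. Bystander.
Not all that is in view belongs to the job. What is meant by the tube is not black, turquoise or yellow, and is the smaller of those in its own colour.

How it is judged (in metres and radians):
On the way, in this order (a step that is already met when the one before it is completed fails the run):
1. the filter tube is pressed firmly onto the stop inside the open port (over 4 N on the stop) (contact force between tube and stop_c0 above 4 N), for 0.1 s.
2. the valve lever is swung fully over (value of joint valve above 0.85 rad), for 0.1 s.
At the end, for the whole second after the job is handed in: The filter tube stands upright (within 0.08 rad) in the open port, its foot within about 2 mm of the stop's surface and within 3 mm of the port's axis, at rest and let go; the valve lever is beyond 0.85 rad (distance between tube_foot and stop_c0 below 0.0042 m and horizontal distance between tube_foot and mouth below 0.003 m and angle between tube's own z axis and vertical below 0.08 rad and value of joint valve above 0.85 rad and linear speed of tube below 0.01 m/s); the robot touches nothing.
It fails at once if the tube is rammed: more than 45 N on the stop (contact force between tube and stop_c0 above 45 N).
It fails at once if the tube is rammed against the port's rim or seal: more than 80 N between the filter tube and the port in all (contact force between tube and port above 80 N).
It fails at once if a bystander is moved by more than 25 mm (distance of any of dropper, beaker, reagent, dish, spatula, jar, sample_a, sample_b from where it was at the start of the episode above 0.025 m).
It also fails if it takes over 69 s, if anything falls off the work surface, if the arm or the gripper's body presses on something with over 40 N, if the wrist force passes 120 N, or if a joint passes its speed limit or range.

### The arm

A 6-joint arm with a two-finger parallel gripper is mounted at the origin on the work surface. World frame = base frame: x ahead of the robot, y to its left, z up, the work surface at z = 0. Lengths are in m, angles in degrees, forces in N, time in s.
With the tool pointing down it reaches from about 0.325 to 0.85 m from the base axis. Payload 15.5 kg.
Tool frame: the origin (TCP) lies midway between the tips of the shut fingers; the grasp point (between the pads) lies env.pinch_z behind it (env.pinch_z is the distance from the TCP to the grasp point, in m); z points along the fingers, y is the direction in which the jaws open and shut (so a half turn about z gives the same grasp; the last joint's range is limited). The gripper opens to 91 mm and grips with 3 to 60 N. Pads are 32 mm wide; open, the fingers measure 118 mm over their backs; the gripper's body (76 mm by 178 mm) begins 60 mm behind the grasp point.
Start: joints at [68.039, 28.281, 77.091, -0, 74.628, -5.472], TCP at [0.177, 0.599, 0.214] pointing down, gripper open.
Joint ranges: [-166.48, 166.48], [-47.26, 123.95], [12.59, 153.08], [-70.14, 250.14], [6.76, 159.57], [-176.63, 176.63]. Speed limits (degrees/s): [108.29, 108.29, 147.25, 172.46, 172.46, 172.46].

### API

Orientations are given as [roll, pitch, yaw] about the fixed x, y, z axes, in that order (R = Rz(yaw) Ry(pitch) Rx(roll)).
In Python, from bench import readout, cams, workorder, env gives the robot as it stands.
- The arm moves only by the tool drive_tool, never from a script. Its argument "increments" is a list of rows, each a list of 4 numbers: the shift along the tool's x, y, z in units of 40 mm (1.0 is 40 mm), then the turn about the tool's z in units of 6 degrees (1.0 is 6 degrees). A call has 1 to 12 rows; each row shifts and turns the commanded pose from where the row before left it, along the tool's axes as they then stand; what a row does not reach is not made up. A row lasts 1/12 s, in which the tool goes at most 41.7 mm and 7.16 degrees, less where a joint would pass 70% of its speed; a pose out of reach is approached as far as the arm can. A call is refused whole if a number of a shift passes 1 or a number of a turn 1, either way. A call with a gripper value outside its range is refused whole. "fingers" is the opening, from 0 (shut) to 1 (fully open), set as the call begins (left out, the last holds). The fingers move at their own pace and stop on an object; the grip force is fixed at half the most. Time passes only in rows, so rows that do not move let the fingers close. It gives the time, the measured TCP pose, the force and the opening at its end, in the units of the state.
- readout.get_state(): the state, without advancing time (a new reading comes with each control period).
- cams.grab_frame(name): name is "side" or "top" or "wrist"; returns a dict with "pixels" (400x640x3 uint8, red, green, blue), "intrinsics" (3x3 intrinsics, pixels), "R" (3x3) and "t" (3): a world point X has camera coordinates R X + t. Camera axes: x right, y down, z forward; pixel columns grow to the right and rows downward; lengths in m; the calibration is good to about 2 mm. The wrist camera is an equidistant fisheye: a pixel r from the principal point sees the ray r / f radians off the axis. A picture is of the moment at which its call begins. There is no depth.
- workorder.close_job(): hands the job in, once; it reports no verdict.
The state is a dict: "clock": time; "joints": joint angles; "joint_velocities": joint speeds; "tau": joint torques, N m; "ee_pos": TCP position; "tcp_rot": TCP orientation; "ft_force": force on the tool from outside, world axes, zero at the start; "torque": the same for the moment, N m; "grip_width": opening from 0.0 (shut) to 1.0 (fully open).
Only numpy, scipy, OpenCV 4.12 (cv2) and the standard library are available. Lean on these libraries where they do the work, as an engineer would, in place of code of your own. Each camera call takes 0.05 s, during which the arm holds its last target.

## Working session

There is one attempt and no reset: what is moved stays moved. The work goes in short steps, Python scripts to look and compute and a tool call to move; the robot and the scene stay as the last step left them, time stands still between calls to the robot, and variables do not carry over. Pictures are saved under pics/ and viewed, and the job is handed in when it is done.

Besides the shell and the picture viewer there is one more tool, called after "Emit:" by a JSON object that holds its "name" and its "arguments". drive_tool: Moves the arm, as the interface text tells. Its arguments: {"type":"object","properties":{"increments":{"type":"array","items":{"type":"array","items":{"type":"number"}}},"fingers":{"type":"number"}},"required":["increments"]}

```bash
mkdir -p pics; ls; python3 - <<'E'
from bench import readout, cams, env
import cv2
print(env.pinch_z); print(readout.get_state())
for n in ["side","top","wrist"]:
    f=cams.grab_frame(n); cv2.imwrite(f"pics/{n}0.png",f["pixels"][:,:,::-1]); print(n,f["intrinsics"],f["R"],f["t"])
E
```

```text
pics
0.0188
{'clock': 0.0, 'joints': array([ 6.80361430e+01,  2.83155976e+01,  7.71264348e+01,  2.38099557e-05,
        7.46282417e+01, -5.47329109e+00]), 'joint_velocities': array([-0.01968861,  0.04298483,  0.01666897, -0.00159031, -0.07212814,
        0.05401953]), 'tau': array([ 4.24986467e-05, -8.78838372e+01, -3.81854439e+01,  7.06855254e-02,
        5.29731251e-02, -9.16060299e-05]), 'ee_pos': array([0.17728376, 0.59894032, 0.21333464]), 'tcp_rot': array([-1.79930049e+02, -6.72569741e-03,  1.63509424e+02]), 'ft_force': array([0.40356355, 0.69884866, 0.57779214]), 'torque': array([ 0.05484157,  0.04044881, -0.02291048]), 'grip_width': 0.998597224917497}
side [[398.57632305   0.         314.27767488]
 [  0.         398.57632305 190.64346969]
 [  0.           0.           1.        ]] [[ 0.78829647 -0.61527115  0.00548472]
 [-0.40796289 -0.52932074 -0.74389908]
 [ 0.46060282  0.58417546 -0.66826946]] [-0.42489338  0.31357763  0.76960694]
top [[502.73935528   0.         318.53028504]
 [  0.         502.73935528 199.75681448]
 [  0.           0.           1.        ]] [[ 0.01694376 -0.99974714  0.01478376]
 [-0.98532802 -0.01920715 -0.16958707]
 [ 0.16982815 -0.01169341 -0.98540432]] [1.04681557e-03 5.54615627e-01 1.38520228e+00]
wrist [[309.70691629   0.         318.63475478]
 [  0.         309.70691629 199.35679076]
 [  0.           0.           1.        ]] [[ 2.83174577e-01  9.59068240e-01 -5.18644218e-04]
 [ 9.25387450e-01 -2.73087849e-01  2.62832826e-01]
 [ 2.51932980e-01 -7.49075212e-02 -9.64841249e-01]] [-0.62393195 -0.03007812  0.38916   ]
```

View pics/side0.png

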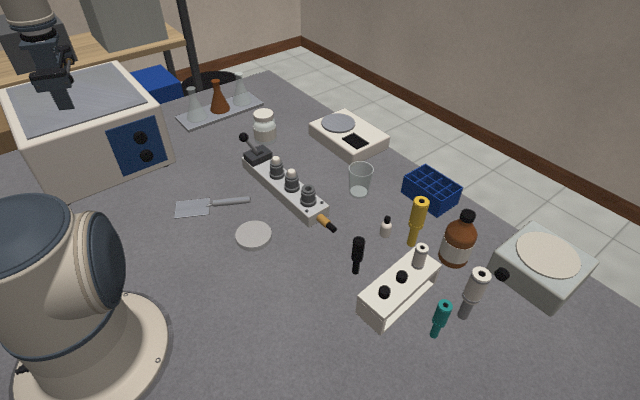

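View pics/top0.png

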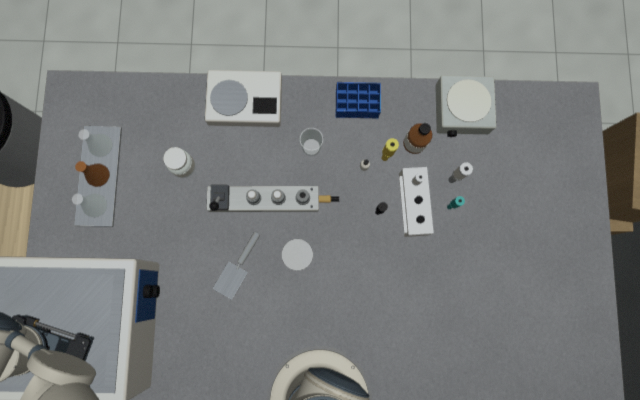

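View pics/wrist0.png

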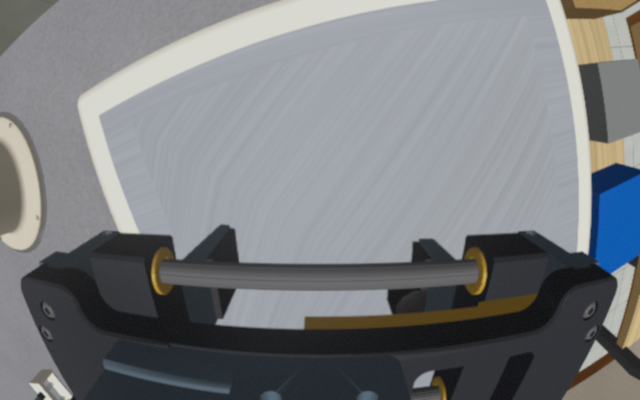

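```bash
python3 - <<'E'
import cv2
s=cv2.imread('pics/side0.png');t=cv2.imread('pics/top0.png')
cv2.imwrite('pics/c1.png',cv2.resize(s[185:345,340:520],None,fx=4,fy=4,interpolation=2)[:600])
cv2.imwrite('pics/c2.png',cv2.resize(t[130:250,350:480],None,fx=5,fy=5,interpolation=2))
cv2.imwrite('pics/c3.png',cv2.resize(t[160:230,200:345],None,fx=5,fy=5,interpolation=2))
cv2.imwrite('pics/c4.png',cv2.resize(s[120:240,220:350],None,fx=5,fy=5,interpolation=2))
E
```

```text
(no output)
```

View pics/c1.png

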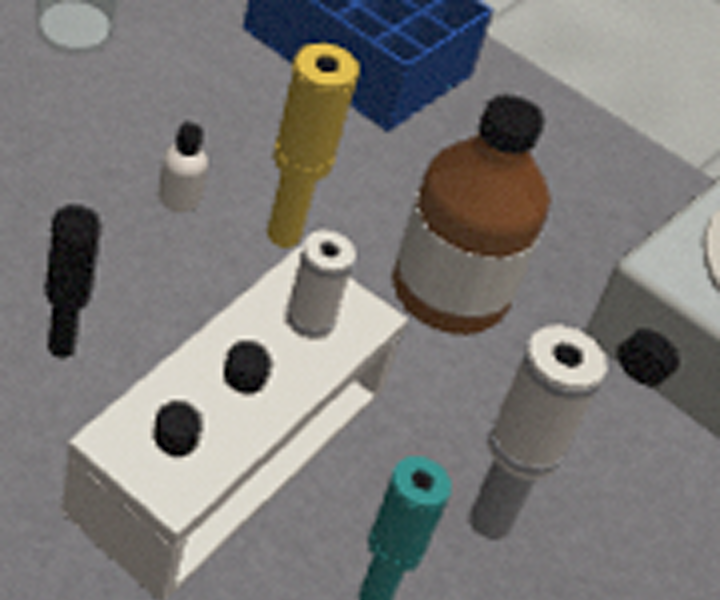

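View pics/c2.png

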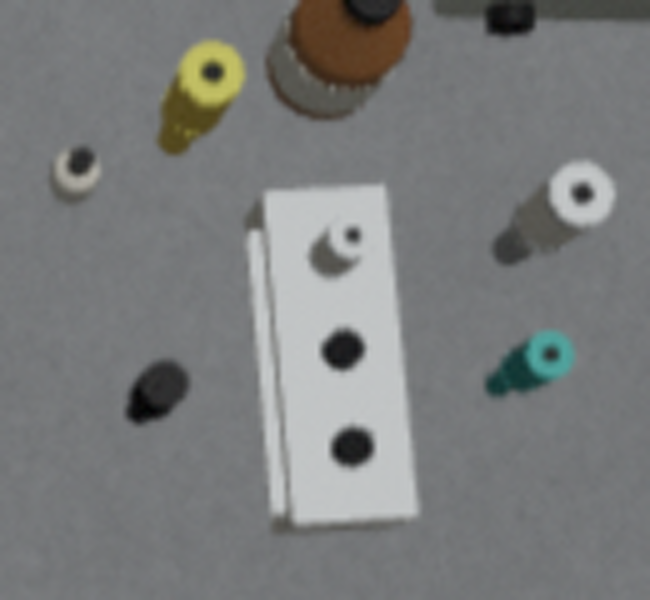

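View pics/c3.png

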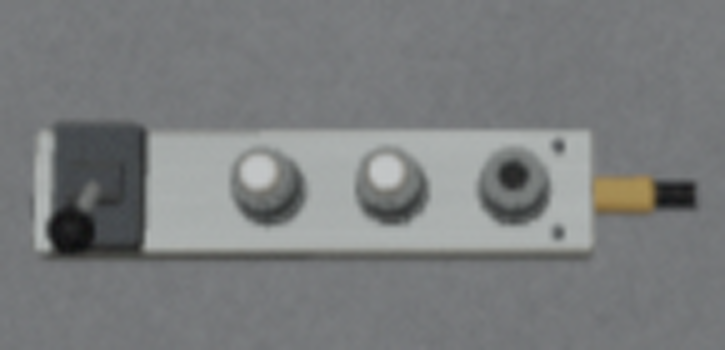

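View pics/c4.png

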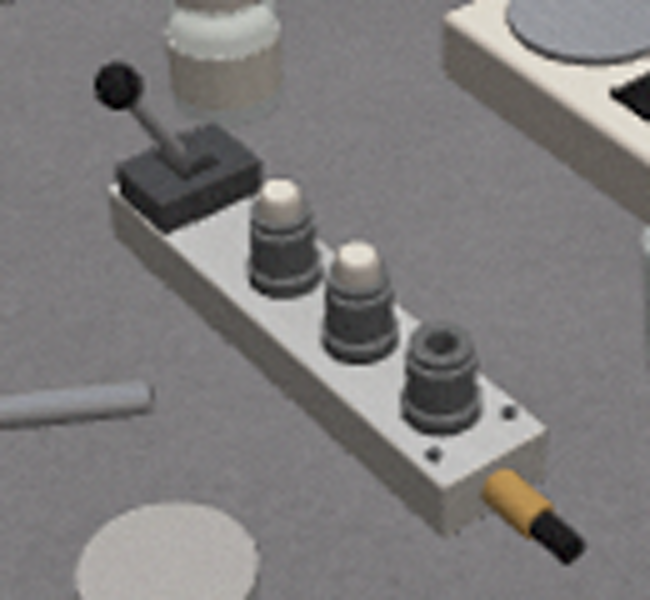

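The candidate white tubes are the one standing in the rack (side 422,247 / top 420,177) and a larger one standing free on the bench (side 478,285 / top 465,170). The rack tube is the smaller white one and stands in the rack, so it is the one meant. The enlarged crops confirm this. The open port is at side (308,188) / top (303,195), with its dark bore visible.

```bash
cat > h.py <<'E'
import numpy as np
from scipy.optimize import least_squares
C={}
C['side']=(np.array([[398.57632305,0,314.27767488],[0,398.57632305,190.64346969],[0,0,1]]),np.array([[0.78829647,-0.61527115,0.00548472],[-0.40796289,-0.52932074,-0.74389908],[0.46060282,0.58417546,-0.66826946]]),np.array([-0.42489338,0.31357763,0.76960694]))
C['top']=(np.array([[502.73935528,0,318.53028504],[0,502.73935528,199.75681448],[0,0,1]]),np.array([[0.01694376,-0.99974714,0.01478376],[-0.98532802,-0.01920715,-0.16958707],[0.16982815,-0.01169341,-0.98540432]]),np.array([1.04681557e-03,5.54615627e-01,1.38520228e+00]))
def proj(c,X):
    K,R,t=C[c]; p=K@(R@X+t); return p[:2]/p[2]
def ray(c,uv,z):
    K,R,t=C[c]; d=R.T@np.linalg.solve(K,[uv[0],uv[1],1]); o=-R.T@t
    return o+d*(z-o[2])/d[2]
def tri(s,t,z=None):
    f=lambda X:np.r_[proj('side',X)-s,proj('top',X)-t]
    if z is None:
        r=least_squares(f,[.5,0,.1]); return r.x,r.fun
    r=least_squares(lambda q:f(np.r_[q,z]),[.5,0]); return r.x,r.fun
E
python3 - <<'E'
from h import *
np.set_printoptions(precision=4,suppress=True)
for n,s,t,z in [("tube",(421.9,247.3),(419.8,177.3),.124),("mouth",(307.9,188.0),(302.5,195.1),.086),("ball",(243.4,136.8),(213.9,205.5),None)]:
    print(n,tri(s,t,z),tri(s,t)); 
    if z: print(ray('side',s,z),ray('top',t,z))
# rack corners top z .066 and bar corners z .04
P=lambda x,y,ox,oy,s:((x+.5)/s-.5+ox,(y+.5)/s-.5+oy)
for q in [(265,192),(385,185),(418,517),(294,522)]: print('rack',ray('top',P(*q,350,130,5),.066))
for q in [(38,131),(590,131),(592,250),(38,250)]: print('bar',ray('top',P(*q,200,160,5),.04))
for q in [(343,349),(352,446)]: print('stop',ray('top',P(*q,350,130,5),.084))
for n,q,z in [("dropper",(366,163),.06),("yel",(392,145),.12),("reag",(424,128),.15),("blk",(382,208),.1),("teal",(459,201),.1),("white2",(466,169),.14),("beak",(311,136),.085),("jar",(177,158),.1),("dish",(297,254),.016),("boxcorner",(135,260),.15),("boxcorner2",(157,270),.1)]: print(n,ray('top',q,z))
E
```

```text
tube (array([ 0.6082, -0.2655]), array([-0.3225, -0.8186,  1.0006,  0.218 ])) (array([ 0.6108, -0.2646,  0.1186]), array([-0.2828,  0.055 ,  0.2531, -0.2964]))
[ 0.607  -0.2673  0.124 ] [ 0.6087 -0.2627  0.124 ]
mouth (array([0.5601, 0.0549]), array([-0.2702, -0.5295,  0.4869,  0.0099])) (array([0.5612, 0.0561, 0.0827]), array([-0.1846,  0.0383,  0.1045, -0.1797]))
[0.5594 0.0529 0.086 ] [0.5601 0.0563 0.086 ]
ball (array([0.5194, 0.2916, 0.1279]), array([ 0.099 , -0.0212, -0.0417,  0.09  ])) (array([0.5194, 0.2916, 0.1279]), array([ 0.099 , -0.0212, -0.0417,  0.09  ]))
rack [ 0.6478 -0.2267  0.066 ]
rack [ 0.6533 -0.2954  0.066 ]
rack [ 0.4634 -0.3101  0.066 ]
rack [ 0.4594 -0.2407  0.066 ]
bar [0.5902 0.3311 0.04  ]
bar [0.5965 0.0144 0.04  ]
bar [0.5272 0.0121 0.04  ]
bar [0.5212 0.3273 0.04  ]
stop [ 0.5546 -0.2659  0.084 ]
stop [ 0.5002 -0.27    0.084 ]
dropper [ 0.6618 -0.1228  0.06  ]
yel [ 0.6993 -0.1882  0.12  ]
reag [ 0.7403 -0.2709  0.15  ]
blk [ 0.5259 -0.1626  0.1   ]
teal [ 0.5495 -0.3751  0.1   ]
white2 [ 0.6307 -0.3849  0.14  ]
beak [0.731 0.036 0.085]
jar [0.6552 0.4059 0.1   ]
dish [0.4014 0.0696 0.016 ]
boxcorner [0.3702 0.4823 0.15  ]
boxcorner2 [0.347  0.4392 0.1   ]
```

Emit:
{"name": "drive_tool", "arguments": {"increments": [[0,0,-1,0],[0,0,-1,-0.9],[0,0,0,-0.9],[0,0,0,-0.95],[-0.4,-0.85,0,0],[-0.4,-0.85,0,0],[-0.4,-0.85,0,0],[-0.4,-0.85,0,0],[-0.4,-0.85,0,0],[-0.4,-0.85,0,0],[-0.4,-0.85,0,0],[-0.4,-0.85,0,0]], "fingers": 1}}

```text
clock: 1.15
ee_pos: [0.3056, 0.3256, 0.2938]
tcp_rot: [-180.0, -0.0, -180.0]
ft_force: [1.3, 0.5, 0.7]
grip_width: 1.003
```

Emit:
{"name": "drive_tool", "arguments": {"increments": [[-0.55,-0.9,0,0],[-0.55,-0.9,0,0],[-0.55,-0.9,0,0],[-0.55,-0.9,0,0],[-0.55,-0.9,0,0],[-0.55,-0.9,0,0],[-0.55,-0.9,0,0],[-0.55,-0.9,0,0],[-0.55,-0.9,0,0],[-0.55,-0.9,0,0],[-0.55,-0.9,0,0],[0,0,0,0]]}}

```text
clock: 2.15
ee_pos: [0.5475, -0.0695, 0.2933]
tcp_rot: [-179.9, 0.1, 179.8]
ft_force: [-1.0, -0.4, -1.9]
grip_width: 0.999
```

```bash
cat >> h.py <<'E'
def wproj(f,X):
    p=f["R"]@X+f["t"]; th=np.arctan2(np.hypot(p[0],p[1]),p[2]); a=np.arctan2(p[1],p[0]); K=f["intrinsics"]
    return np.array([K[0,2]+K[0,0]*th*np.cos(a),K[1,2]+K[1,1]*th*np.sin(a)])
def wray(f,uv,z):
    K=f["intrinsics"]; q=(np.array(uv)-[K[0,2],K[1,2]])/K[0,0]; th=np.hypot(*q)
    d=np.r_[q/th*np.sin(th),np.cos(th)]; d=f["R"].T@d; o=-f["R"].T@f["t"]; return o+d*(z-o[2])/d[2]
E
python3 - <<'E'
from h import *
from bench import readout,cams
import cv2,pickle
f=cams.grab_frame("wrist");pickle.dump(f,open('w1.pkl','wb'));cv2.imwrite('pics/w1.png',f["pixels"][:,:,::-1])
s=readout.get_state();print(s['clock'],s['ee_pos'],s['tcp_rot'])
print(-f["R"].T@f["t"],wproj(f,[.608,-.265,.124]),wproj(f,[.5605,.0555,.086]))
E
```

```text
2.2 [ 0.54578933 -0.06677325  0.29315349] [-1.79982667e+02 -2.43362661e-02  1.79798527e+02]
[ 0.4734252  -0.06975819  0.46285393] [166.76856449 231.26497529] [416.23870682 187.11693409]
```

View pics/w1.png

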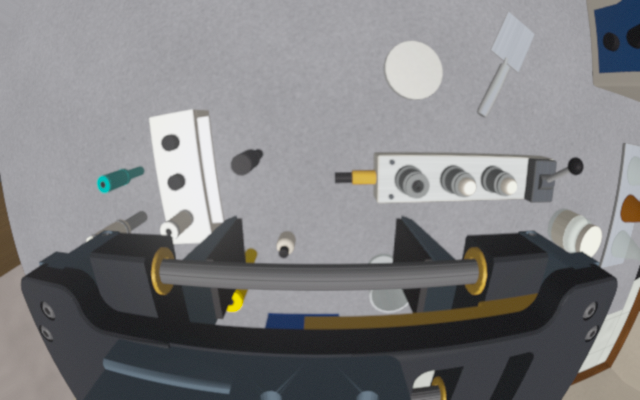

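```bash
python3 - <<'E'
import cv2,numpy as np
s=cv2.imread('pics/w1.png')
a=cv2.resize(s[200:250,140:220],None,fx=8,fy=8,interpolation=2);b=cv2.resize(s[155:205,380:460],None,fx=8,fy=8,interpolation=2)
cv2.imwrite('pics/c5.png',a);cv2.imwrite('pics/c6.png',b)
E
```

```text
(no output)
```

View pics/c5.png

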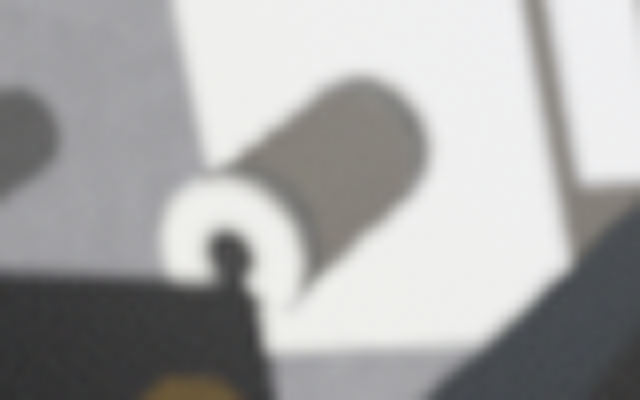

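View pics/c6.png

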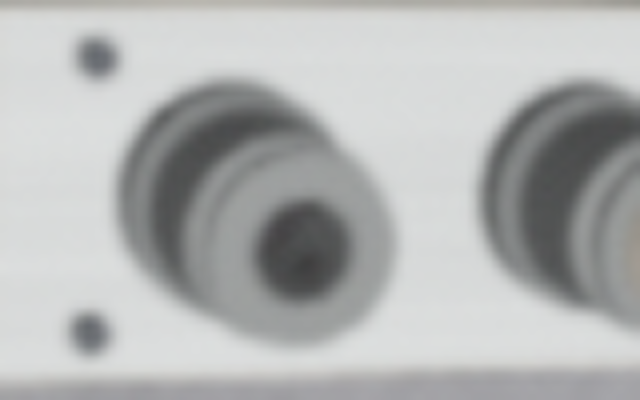

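```bash
python3 - <<'E'
from h import *
import pickle
f=pickle.load(open('w1.pkl','rb'))
print(wray(f,(168.6,230.6),.124),wray(f,(417.4,185.9),.086))
E
```

```text
[ 0.60699747 -0.26206165  0.124     ] [0.55887838 0.05698201 0.086     ]
```

Emit:
{"name": "drive_tool", "arguments": {"increments": [[-0.26,-0.82,0,0],[-0.26,-0.82,0,0],[-0.26,-0.82,0,0],[-0.26,-0.82,0,0],[-0.26,-0.82,0,0],[-0.25,-0.83,0,0],[0,0,0.8,0],[0,0,0.8,0],[0,0,0.7,0],[0,0,0,0],[0,0,0,0]]}}

```text
clock: 3.12
ee_pos: [0.6059, -0.2598, 0.2014]
tcp_rot: [179.9, -0.1, -180.0]
ft_force: [0.9, -1.2, 0.1]
grip_width: 1.002
```

```bash
python3 - <<'E'
from h import *
from bench import readout,cams
import cv2,pickle
for n in ["side","wrist"]:
    f=cams.grab_frame(n);cv2.imwrite(f'pics/{n}2.png',f["pixels"][:,:,::-1])
s=readout.get_state();print(s['clock'],s['ee_pos'],s['tcp_rot'],wproj(f,[.608,-.264,.124]))
E
```

```text
3.2167 [ 0.60741869 -0.2607514   0.2040394 ] [-1.79936358e+02  1.20985339e-01 -1.79955543e+02] [315.10782687 207.55376151]
```

View pics/side2.png

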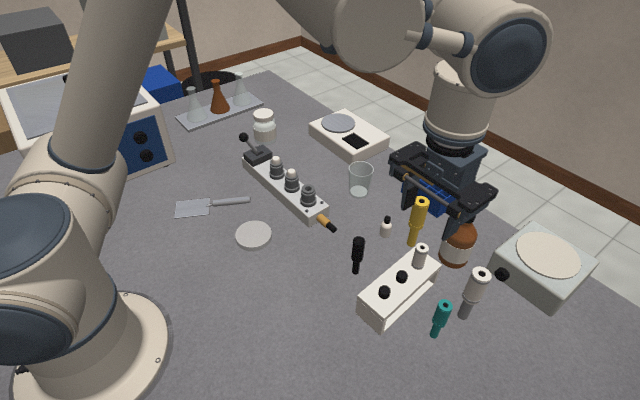

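View pics/wrist2.png

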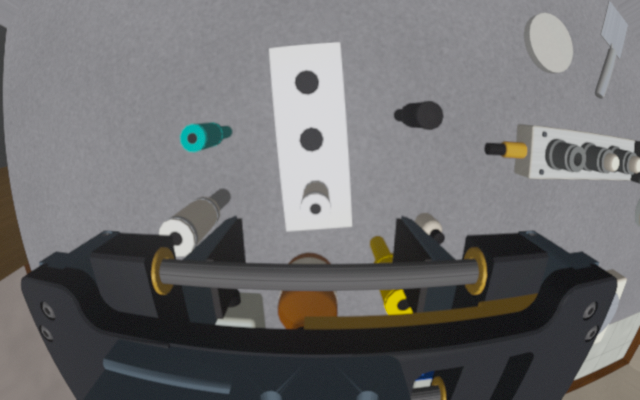

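Emit:
{"name": "drive_tool", "arguments": {"increments": [[-0.02,-0.08,0.3,0],[0,0,0.7,0],[0,0,0.7,0],[0,0,0.7,0],[0,0,0.4,0],[0,0,0.2,0],[0,0,0,0],[0,0,0,0]]}}

```text
clock: 3.88
ee_pos: [0.608, -0.2645, 0.083]
tcp_rot: [-180.0, 0.1, -180.0]
ft_force: [0.4, -0.5, 0.6]
grip_width: 0.998
```

Emit:
{"name": "drive_tool", "arguments": {"increments": [[0,0,0,0],[0,0,0,0],[0,0,0,0],[0,0,0,0],[0,0,0,0],[0,0,0,0],[0,0,0,0],[0,0,0,0],[0,0,0,0],[0,0,0,0],[0,0,0,0],[0,0,0,0]], "fingers": 0}}

```text
clock: 4.88
ee_pos: [0.6073, -0.2641, 0.0819]
tcp_rot: [180.0, -0.0, -180.0]
ft_force: [-0.8, 0.9, -0.1]
grip_width: 0.279
```

Emit:
{"name": "drive_tool", "arguments": {"increments": [[0,0,-0.3,0],[0,0,-0.7,0],[0,0,-0.8,0],[0,0,-0.8,0],[0,0,-0.8,0],[0.1,0.6,0,0],[0.15,0.8,0,0],[0.15,0.8,0,0],[0.15,0.8,0,0],[0.15,0.8,0,0],[0.15,0.8,0,0],[0.15,0.8,0,0]]}}

```text
clock: 5.88
ee_pos: [0.5668, -0.0467, 0.219]
tcp_rot: [-180.0, 0.0, -180.0]
ft_force: [-0.1, -0.5, -1.4]
grip_width: 0.281
```

Emit:
{"name": "drive_tool", "arguments": {"increments": [[0.1,0.8,0,0],[0.1,0.7,0,0],[0,0.5,0,0],[0,0.3,0,0],[0,0.1,0,0],[0,0,0,0],[0,0,0,0],[0,0,0,0],[0,0,0,0]]}}

```text
clock: 6.63
ee_pos: [0.5594, 0.0468, 0.2179]
tcp_rot: [-180.0, -0.0, 179.9]
ft_force: [0.0, 0.3, -0.4]
grip_width: 0.276
```

```bash
cat > look.py <<'E'
from h import *
from bench import readout,cams
import cv2,pickle,sys
k=sys.argv[1]
s=readout.get_state();print(s['clock'],s['ee_pos'],s['tcp_rot'],s['ft_force'],s['grip_width'])
e=s['ee_pos']
for n in ["side","wrist","top"]:
    f=cams.grab_frame(n);pickle.dump(f,open(f'{n}{k}.pkl','wb'));cv2.imwrite(f'pics/{n}_{k}.png',f["pixels"][:,:,::-1])
    m=np.array([.5598,.0558,.086]); foot=np.array([e[0],e[1],e[2]-.068])
    P=(lambda X:wproj(f,X)) if n=="wrist" else (lambda X:proj(n,X))
    print(n,'mouth',P(m),'foot',P(foot))
E
python3 look.py 3; python3 - <<'E'
import cv2
s=cv2.imread('pics/side_3.png');cv2.imwrite('pics/c7.png',cv2.resize(s[110:210,260:360],None,fx=6,fy=6,interpolation=2))
s=cv2.imread('pics/wrist_3.png');cv2.imwrite('pics/c8.png',cv2.resize(s[90:240,230:400],None,fx=4,fy=4,interpolation=2))
E
```

```text
6.6333 [0.55942383 0.04682601 0.21791665] [-1.79991795e+02 -3.08756944e-03  1.79939158e+02] [ 0.01965805  0.27462908 -0.42615004] 0.2759844009449233
side mouth [307.33425754 187.33925584] foot [309.31243218 169.36459179]
wrist mouth [328.1192661  191.76794561] foot [319.33445103 210.35687336]
top mouth [302.67813764 195.20571553] foot [305.66966116 191.10424986]
```

View pics/c7.png

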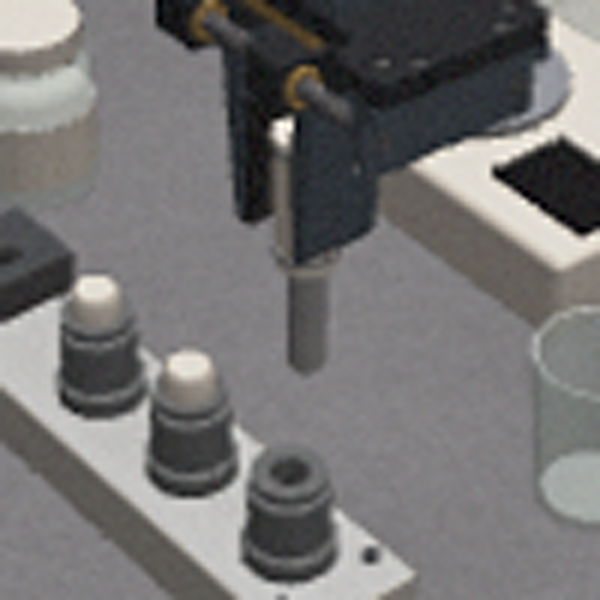

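View pics/c8.png

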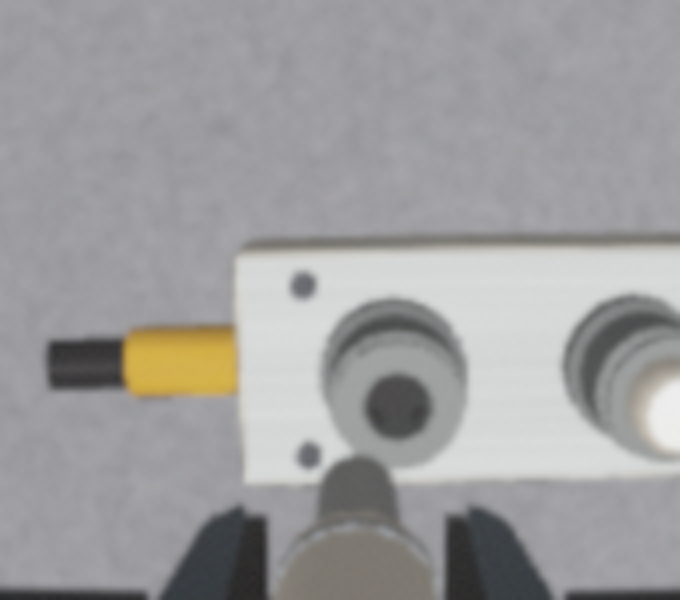

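Emit:
{"name": "drive_tool", "arguments": {"increments": [[0,0.2,0.3,0],[0,0.03,0.6,0],[0,0,0.3,0],[0,0,0.1,0],[0,0,0,0],[0,0,0,0],[0,0,0,0]]}}

```text
clock: 7.37
ee_pos: [0.5599, 0.0569, 0.1669]
tcp_rot: [-180.0, 0.1, 180.0]
ft_force: [-0.4, -0.2, -0.4]
grip_width: 0.28
```

```bash
python3 look.py 4; python3 - <<'E'
import cv2
s=cv2.imread('pics/side_4.png');cv2.imwrite('pics/c9.png',cv2.resize(s[140:215,270:345],None,fx=8,fy=8,interpolation=2))
s=cv2.imread('pics/wrist_4.png');cv2.imwrite('pics/c10.png',cv2.resize(s[150:240,270:370],None,fx=6,fy=6,interpolation=2))
E
```

```text
7.3667 [0.55991947 0.05691581 0.16688909] [-1.79997312e+02  8.45803344e-02  1.79998216e+02] [-0.35325191 -0.17225552 -0.40310844] 0.2803623975314413
side mouth [307.33425754 187.33925584] foot [307.07002958 183.21469762]
wrist mouth [318.05330979 205.5104149 ] foot [319.42077186 210.20483621]
top mouth [302.67813764 195.20571553] foot [302.19684708 194.31826087]
```

View pics/c9.png

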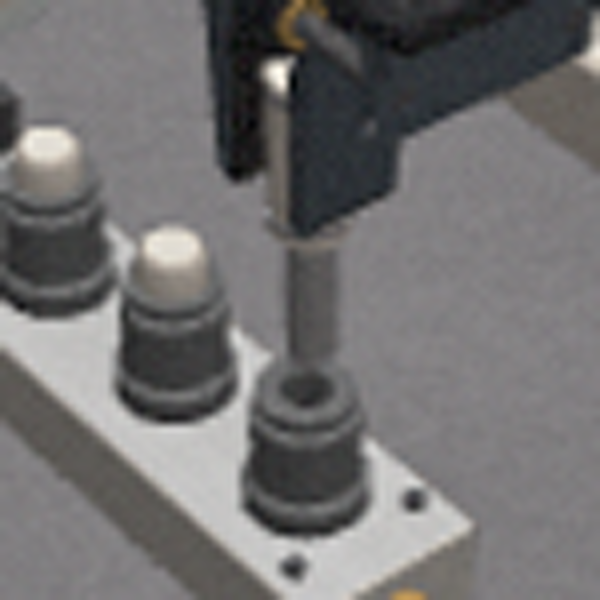

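View pics/c10.png

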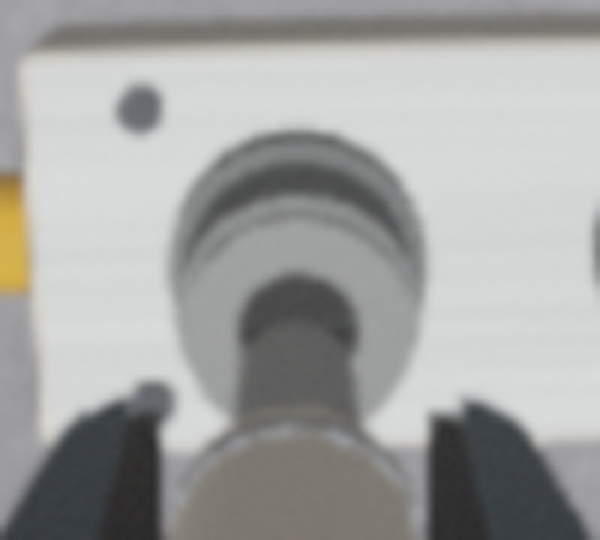

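```bash
python3 - <<'E'
from h import *
import pickle
f=pickle.load(open('wrist4.pkl','rb'))
P=lambda x,y:((x+.5)/6-.5+270,(y+.5)/6-.5+150)
print('bore far(-x) edge',wray(f,P(298,272),.086),'bore L',wray(f,P(239,330),.086),'R',wray(f,P(357,330),.086))
print('collar -x edge, L,R', wray(f,P(298,212),.086), wray(f,P(178,310),.086),wray(f,P(420,310),.086))
for z in (.097,.099,.101): print('foot -x edge',wray(f,P(298,318),z), wray(f,P(298,322),z))
print('foot L,R',wray(f,P(243,330),.099),wray(f,P(354,330),.099))
for uv in [(304.9,187.8)]: print(wray)
print('side bore',ray('side',((306+.5)/8-.5+270,(388+.5)/8-.5+140),.086))
E
```

```text
bore far(-x) edge [0.55057399 0.05679739 0.086     ] bore L [0.55899118 0.04852214 0.086     ] R [0.55898177 0.06509501 0.086     ]
collar -x edge, L,R [0.54201478 0.05678702 0.086     ] [0.55608032 0.03998664 0.086     ] [0.55606046 0.07390843 0.086     ]
foot -x edge [0.55409114 0.05677564 0.097     ] [0.55464887 0.05677635 0.097     ]
foot -x edge [0.55351995 0.05677018 0.099     ] [0.55407302 0.05677088 0.099     ]
foot -x edge [0.55294876 0.05676471 0.101     ] [0.55349717 0.05676541 0.101     ]
foot L,R [0.55518664 0.04944953 0.099     ] [0.5551783  0.06422937 0.099     ]
<function wray at 0x7fa2d92c6200>
side bore [0.55909186 0.05288402 0.086     ]
```

Emit:
{"name": "drive_tool", "arguments": {"increments": [[0.04,0.01,0.1,0],[0,0,0.05,0],[0,0,0,0],[0,0,0,0]]}}

```text
clock: 7.85
ee_pos: [0.5575, 0.0575, 0.1597]
tcp_rot: [180.0, -0.0, -180.0]
ft_force: [-0.2, -1.0, -0.3]
grip_width: 0.28
```

```bash
python3 look.py 5; python3 - <<'E'
import cv2
s=cv2.imread('pics/side_5.png');cv2.imwrite('pics/c11.png',cv2.resize(s[160:210,280:335],None,fx=12,fy=12,interpolation=2))
s=cv2.imread('pics/wrist_5.png');cv2.imwrite('pics/c12.png',cv2.resize(s[150:240,270:370],None,fx=6,fy=6,interpolation=2))
E
```

```text
7.85 [0.55750903 0.05751499 0.15974465] [ 1.79998213e+02 -2.62147740e-02 -1.79988514e+02] [-0.17127098 -1.047025   -0.26712372] 0.27968516886191813
side mouth [307.33425754 187.33925584] foot [306.17788511 185.6315603 ]
wrist mouth [317.40458317 210.6845127 ] foot [319.51407864 210.09527166]
top mouth [302.67813764 195.20571553] foot [302.00488655 195.63838851]
```

View pics/c11.png

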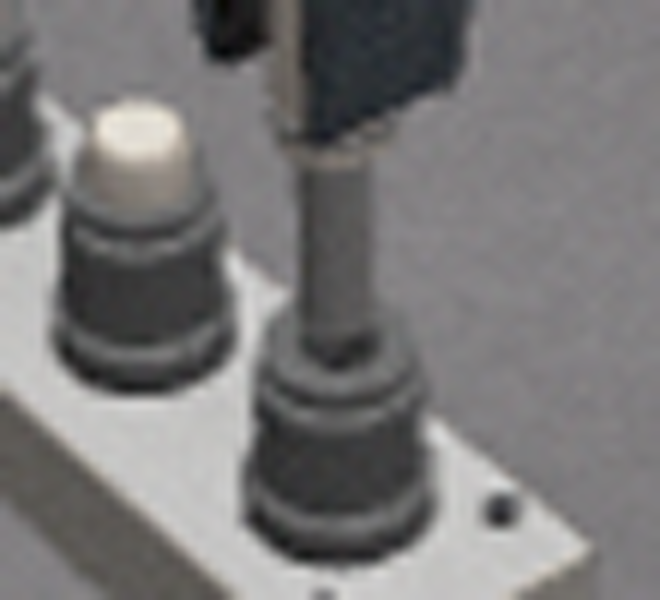

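View pics/c12.png

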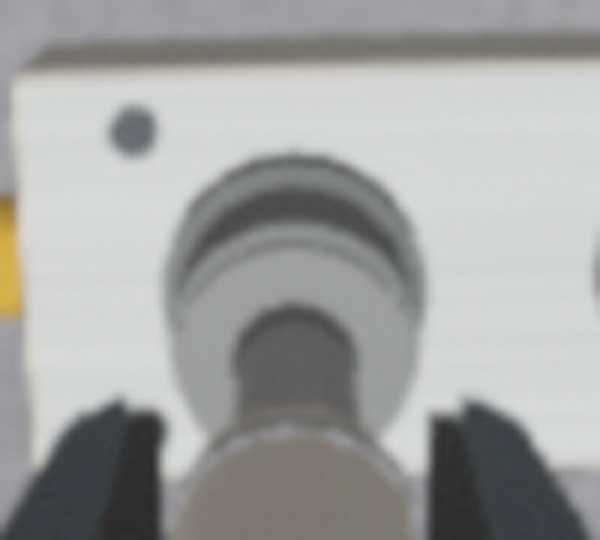

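Emit:
{"name": "drive_tool", "arguments": {"increments": [[-0.01,-0.01,0.03,0],[0,0,0.04,0],[0,0,0.04,0],[0,0,0.04,0],[0,0,0.04,0],[0,0,0.03,0],[0,0,0,0]]}}

```text
clock: 8.58
ee_pos: [0.5579, 0.0571, 0.1508]
tcp_rot: [-180.0, -0.0, -180.0]
ft_force: [-0.3, -0.4, -1.3]
grip_width: 0.278
```

Emit:
{"name": "drive_tool", "arguments": {"increments": [[0,0,0.04,0],[0,0,0.04,0],[0,0,0.04,0],[0,0,0.03,0],[0,0,0,0],[0,0,0,0]]}}

```text
clock: 9.08
ee_pos: [0.5581, 0.0571, 0.145]
tcp_rot: [180.0, -0.0, -180.0]
ft_force: [-0.3, 0.3, -0.8]
grip_width: 0.283
```

```bash
python3 look.py 6; python3 - <<'E'
import cv2
s=cv2.imread('pics/side_6.png');cv2.imwrite('pics/c13.png',cv2.resize(s[160:210,280:335],None,fx=12,fy=12,interpolation=2))
E
```

```text
9.0833 [0.55805177 0.0570885  0.14503933] [ 1.79999521e+02 -8.85515528e-03 -1.79990614e+02] [-0.33319807  0.32260397 -0.81664514] 0.2827444843768624
side mouth [307.33425754 187.33925584] foot [306.4977347  190.00544303]
wrist mouth [317.86691984 215.76330032] foot [319.49173729 210.20102251]
top mouth [302.67813764 195.20571553] foot [302.2548214  196.38592914]
```

View pics/c13.png

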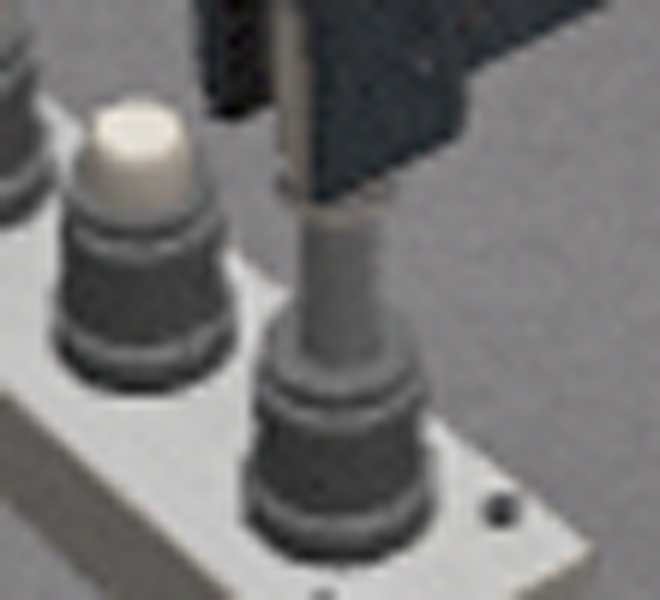

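Emit:
{"name": "drive_tool", "arguments": {"increments": [[0,0,0.03,0],[0,0,0.04,0],[0,0,0.04,0],[0,0,0.04,0],[0,0,0,0],[0,0,0,0]]}}

```text
clock: 9.73
ee_pos: [0.5581, 0.0571, 0.1391]
tcp_rot: [180.0, 0.0, -180.0]
ft_force: [-0.1, 0.9, 1.9]
grip_width: 0.283
```

Emit:
{"name": "drive_tool", "arguments": {"increments": [[0,0,0.03,0],[0,0,0.04,0],[0,0,0.03,0],[0,0,0,0],[0,0,0,0]]}}

```text
clock: 10.15
ee_pos: [0.5582, 0.057, 0.135]
tcp_rot: [-180.0, 0.0, -180.0]
ft_force: [1.6, -1.0, -3.0]
grip_width: 0.28
```

Emit:
{"name": "drive_tool", "arguments": {"increments": [[0,0,0.03,0],[0,0,0.03,0]]}}

```text
clock: 10.32
ee_pos: [0.5583, 0.057, 0.1329]
tcp_rot: [-180.0, 0.0, -180.0]
ft_force: [-0.8, 1.4, 5.0]
grip_width: 0.279
```

Emit:
{"name": "drive_tool", "arguments": {"increments": [[0,0,0.03,0]]}}

```text
clock: 10.4
ee_pos: [0.5582, 0.0571, 0.1316]
tcp_rot: [180.0, 0.0, -180.0]
ft_force: [1.2, -0.4, 4.0]
grip_width: 0.278
```

```bash
python3 look.py 7; python3 - <<'E'
import cv2
s=cv2.imread('pics/side_7.png');cv2.imwrite('pics/c14.png',cv2.resize(s[150:210,280:335],None,fx=10,fy=10,interpolation=2))
s=cv2.imread('pics/wrist_7.png');cv2.imwrite('pics/c15.png',cv2.resize(s[150:300,240:400],None,fx=4,fy=4,interpolation=2))
E
```

```text
10.4 [0.55824641 0.05707017 0.13164113] [ 1.79998796e+02  2.54562616e-02 -1.79992304e+02] [ 1.18287719 -0.43718844  4.01884448] 0.2778200864691737
side mouth [307.33425754 187.33925584] foot [306.60252929 193.88787195]
wrist mouth [317.88966541 221.65643858] foot [319.52488064 210.58658263]
top mouth [302.67813764 195.20571553] foot [302.34426517 197.15584091]
```

View pics/c14.png

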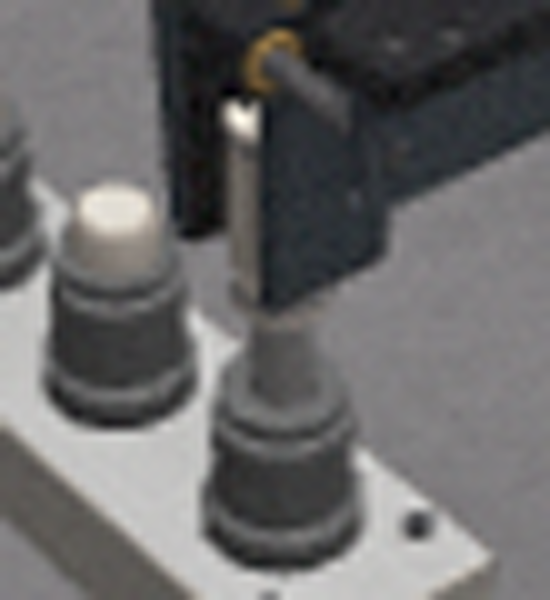

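View pics/c15.png

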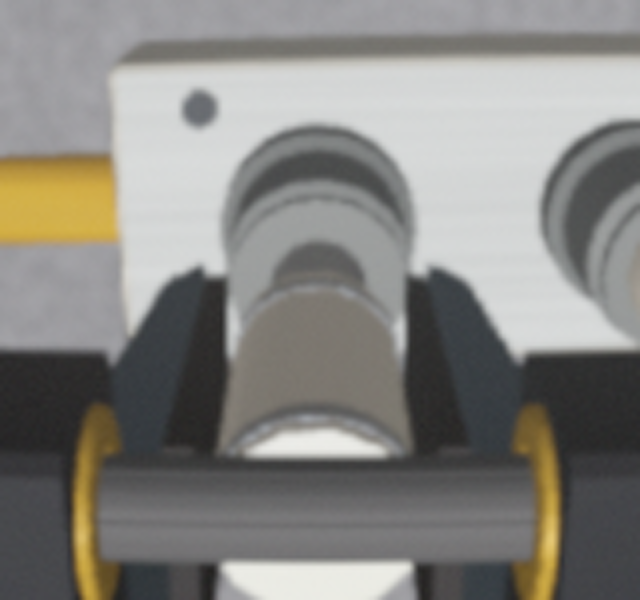

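Emit:
{"name": "drive_tool", "arguments": {"increments": [[0,0,0.02,0],[0,0,0.02,0]]}}

```text
clock: 10.72
ee_pos: [0.5581, 0.0571, 0.13]
tcp_rot: [-180.0, 0.0, -180.0]
ft_force: [0.0, -0.8, 4.0]
grip_width: 0.28
```

Emit:
{"name": "drive_tool", "arguments": {"increments": [[0,0,0.02,0],[0,0,0.02,0]]}}

```text
clock: 10.88
ee_pos: [0.558, 0.0571, 0.1283]
tcp_rot: [180.0, -0.0, -180.0]
ft_force: [-0.7, 0.8, 2.5]
grip_width: 0.28
```

Emit:
{"name": "drive_tool", "arguments": {"increments": [[0,0,0.02,0],[0,0,0.02,0]]}}

```text
clock: 11.05
ee_pos: [0.5581, 0.0571, 0.1267]
tcp_rot: [180.0, 0.0, -180.0]
ft_force: [0.3, -0.1, 5.3]
grip_width: 0.281
```

Emit:
{"name": "drive_tool", "arguments": {"increments": [[0,0,0.02,0],[0,0,0.02,0]]}}

```text
clock: 11.22
ee_pos: [0.5587, 0.0571, 0.1258]
tcp_rot: [-180.0, 0.1, -180.0]
ft_force: [-2.9, -0.8, 28.1]
grip_width: 0.281
```

Emit:
{"name": "drive_tool", "arguments": {"increments": [[0,0,0.02,0],[0,0,0.02,0]]}}

```text
clock: 11.38
ee_pos: [0.5595, 0.0571, 0.1253]
tcp_rot: [180.0, 0.2, -180.0]
ft_force: [-3.0, -0.8, 34.3]
grip_width: 0.274
```

Emit:
{"name": "drive_tool", "arguments": {"increments": [[0,0,0.02,0],[0,0,0.02,0]]}}

```text
clock: 11.55
ee_pos: [0.5603, 0.0572, 0.1243]
tcp_rot: [180.0, 0.3, -180.0]
ft_force: [-1.8, 0.7, 38.0]
grip_width: 0.283
```

Emit:
{"name": "drive_tool", "arguments": {"increments": [[0,0,-0.03,0],[0,0,-0.01,0]]}}

```text
clock: 11.72
ee_pos: [0.5595, 0.0571, 0.1245]
tcp_rot: [180.0, 0.2, -180.0]
ft_force: [3.9, -0.8, 5.1]
grip_width: 0.281
```

```bash
python3 look.py 8; python3 - <<'E'
import cv2
s=cv2.imread('pics/side_8.png');cv2.imwrite('pics/c16.png',cv2.resize(s[150:210,280:335],None,fx=10,fy=10,interpolation=2))
E
```

```text
11.7167 [0.55954934 0.05711524 0.12448316] [ 179.99841602    0.19618393 -179.98793066] [ 3.90757252 -0.76800291  5.07549677] 0.2814761351918895
side mouth [307.33425754 187.33925584] foot [307.01720612 195.72902547]
wrist mouth [317.75764448 222.70916537] foot [319.4746499  209.98332515]
top mouth [302.67813764 195.20571553] foot [302.38147703 197.14413887]
```

View pics/c16.png

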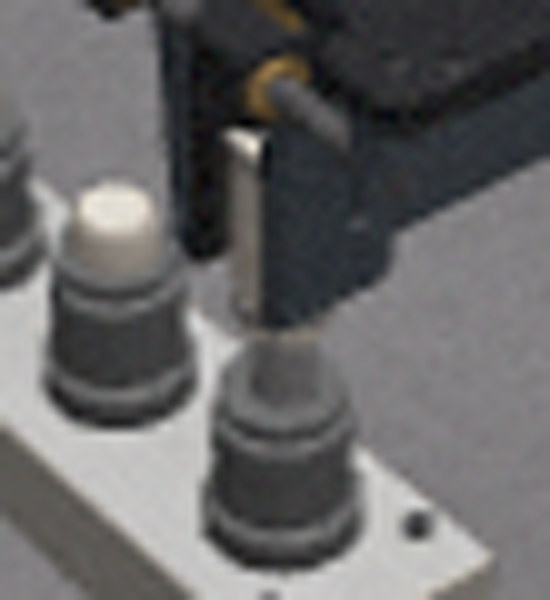

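Emit:
{"name": "drive_tool", "arguments": {"increments": [[0,0,0,0],[0,0,0,0],[0,0,0,0],[0,0,0,0],[0,0,0,0],[0,0,0,0]], "fingers": 0.7}}

```text
clock: 12.37
ee_pos: [0.558, 0.0571, 0.1234]
tcp_rot: [180.0, -0.0, -180.0]
ft_force: [0.1, -0.9, -0.7]
grip_width: 0.68
```

Emit:
{"name": "drive_tool", "arguments": {"increments": [[0,0,-0.4,0],[0,0,-0.8,0],[0,0,-0.8,0],[0,0,0,0],[0,0,0,0],[0,0,0,0]]}}

```text
clock: 12.87
ee_pos: [0.5578, 0.0571, 0.2032]
tcp_rot: [-180.0, -0.0, -180.0]
ft_force: [-0.3, 0.2, -0.3]
grip_width: 0.701
```

```bash
python3 look.py 9; python3 - <<'E'
import cv2
s=cv2.imread('pics/side_9.png');cv2.imwrite('pics/c17.png',cv2.resize(s[130:210,275:335],None,fx=7,fy=7,interpolation=2))
s=cv2.imread('pics/wrist_9.png');cv2.imwrite('pics/c18.png',cv2.resize(s[130:260,240:400],None,fx=4,fy=4,interpolation=2))
E
```

```text
12.8667 [0.55775676 0.05707902 0.20317182] [-1.79998051e+02 -2.16714623e-02 -1.79987473e+02] [-0.34522571  0.18964077 -0.31680015] 0.7005828787760752
side mouth [307.33425754 187.33925584] foot [306.22273315 172.25320526]
wrist mouth [317.98434349 197.69621057] foot [319.48518361 210.95649985]
top mouth [302.67813764 195.20571553] foot [301.88424035 192.6689262 ]
```

View pics/c17.png

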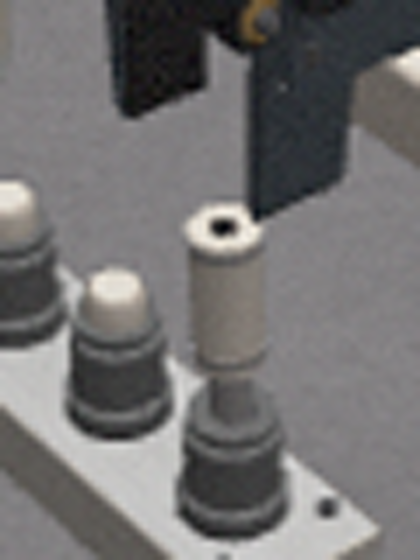

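View pics/c18.png

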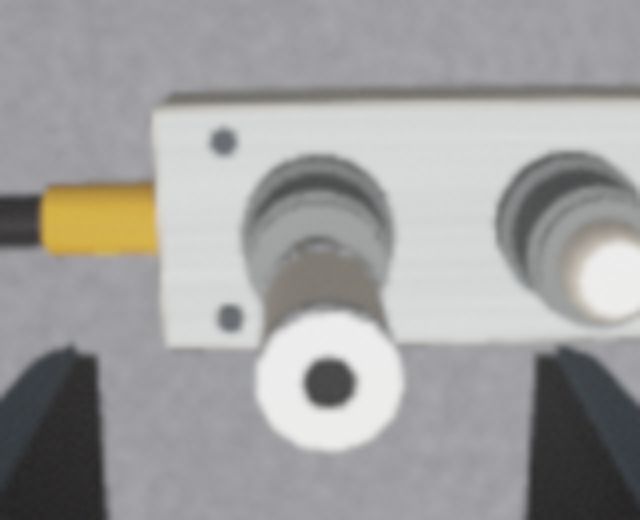

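```bash
python3 - <<'E'
from h import *
import pickle
f=pickle.load(open('wrist9.pkl','rb'))
s=np.array([(223.5)/7-.5+275,(227.5)/7-.5+130]); w=np.array([329.5/4-.5+240,382.5/4-.5+130])
r=least_squares(lambda X:np.r_[proj('side',X)-s,wproj(f,X)-w],[.56,.056,.17]);print(r.x,r.fun)
E
```

```text
[0.55919048 0.05867426 0.16469636] [-0.22927114  0.10244562 -0.02640288  0.0702511 ]
```

Emit:
{"name": "drive_tool", "arguments": {"increments": [[-0.03,0.01,0,0],[0,0,0,0],[0,0,0,0],[0,0,0,0],[0,0,0,0],[0,0,0,0],[0,0,0,0],[0,0,0,0],[0,0,0,0]], "fingers": 0}}

```text
clock: 13.77
ee_pos: [0.5593, 0.0575, 0.2036]
tcp_rot: [-180.0, 0.0, -180.0]
ft_force: [-0.3, 0.5, -0.1]
grip_width: 0.076
```

Emit:
{"name": "drive_tool", "arguments": {"increments": [[0,0,0.3,0],[0,0,0.3,0],[0,0,0.1,0],[0,0,0.03,0],[0,0,0,0]]}}

```text
clock: 14.18
ee_pos: [0.5593, 0.0574, 0.1743]
tcp_rot: [-180.0, -0.0, -180.0]
ft_force: [0.0, -0.0, 0.7]
grip_width: 0.007
```

Emit:
{"name": "drive_tool", "arguments": {"increments": [[0,0,0.02,0],[0,0,0.01,0],[0,0,0,0]]}}

```text
clock: 14.43
ee_pos: [0.5595, 0.0575, 0.1735]
tcp_rot: [-180.0, 0.0, -180.0]
ft_force: [-0.1, -0.1, 0.3]
grip_width: -0.0
```

Emit:
{"name": "drive_tool", "arguments": {"increments": [[0,0,0.03,0],[0,0,0.03,0],[0,0,0,0]]}}

```text
clock: 14.68
ee_pos: [0.5592, 0.0575, 0.1706]
tcp_rot: [180.0, -0.0, -180.0]
ft_force: [-0.2, -0.2, 0.1]
grip_width: 0.003
```

Emit:
{"name": "drive_tool", "arguments": {"increments": [[0,0,0.02,0],[0,0,0.01,0],[0,0,0,0]]}}

```text
clock: 14.93
ee_pos: [0.5592, 0.0575, 0.1694]
tcp_rot: [-180.0, -0.0, -180.0]
ft_force: [0.1, -0.2, -0.2]
grip_width: 0.006
```

Emit:
{"name": "drive_tool", "arguments": {"increments": [[0,0,0.02,0],[0,0,0.01,0],[0,0,0,0]]}}

```text
clock: 15.18
ee_pos: [0.5597, 0.0574, 0.1686]
tcp_rot: [-180.0, 0.1, -180.0]
ft_force: [0.1, -0.1, 5.3]
grip_width: 0.004
```

Emit:
{"name": "drive_tool", "arguments": {"increments": [[0,0,0.015,0],[0,0,0,0]]}}

```text
clock: 15.35
ee_pos: [0.5602, 0.0574, 0.1685]
tcp_rot: [-180.0, 0.1, -180.0]
ft_force: [0.5, -0.7, 10.3]
grip_width: 0.004
```

Emit:
{"name": "drive_tool", "arguments": {"increments": [[0,0,0.02,0],[0,0,0,0]]}}

```text
clock: 15.52
ee_pos: [0.5608, 0.0573, 0.1684]
tcp_rot: [-180.0, 0.2, -180.0]
ft_force: [-0.0, -1.0, 17.7]
grip_width: 0.006
```

Emit:
{"name": "drive_tool", "arguments": {"increments": [[0,0,0.02,0],[0,0,0,0],[0,0,0,0]]}}

```text
clock: 15.77
ee_pos: [0.5613, 0.0573, 0.1683]
tcp_rot: [-180.0, 0.3, -180.0]
ft_force: [-0.9, -1.3, 27.2]
grip_width: 0.002
```

Emit:
{"name": "drive_tool", "arguments": {"increments": [[0,0,-0.1,0],[0,0,-0.6,0],[0,0,-0.7,0],[0.3,0.8,0,0],[0.3,0.8,0,0],[0.3,0.8,0,0],[0.3,0.8,0,0],[0.3,0.8,0,0],[0.3,0.8,0,0],[0.3,0.8,0,0],[0.15,0.25,0,0],[0,0,0,0]]}}

```text
clock: 16.77
ee_pos: [0.4678, 0.2937, 0.222]
tcp_rot: [180.0, -0.0, -179.8]
ft_force: [-0.9, -0.5, -0.9]
grip_width: 0.007
```

```bash
python3 look.py 10; python3 - <<'E'
from h import *
import pickle
f=pickle.load(open('wrist10.pkl','rb'));print(wproj(f,[.5194,.2916,.1279]))
E
```

```text
16.7667 [0.46781915 0.29369533 0.22199375] [ 1.79982763e+02 -2.71873564e-02 -1.79812861e+02] [-0.86304188 -0.51645857 -0.89623068] 0.0065074701848989195
side mouth [307.33425754 187.33925584] foot [225.02239926 134.9314413 ]
wrist mouth [132.19132404 261.08764835] foot [321.34079067 209.32300283]
top mouth [302.67813764 195.20571553] foot [210.12081517 223.52331342]
[318.53366074 253.6686196 ]
```

View pics/wrist_10.png

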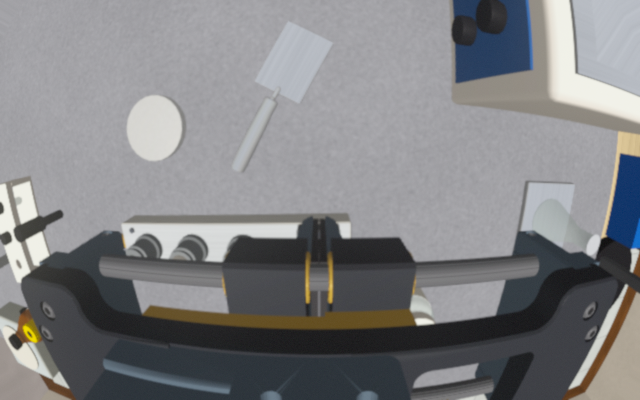

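View pics/side_10.png

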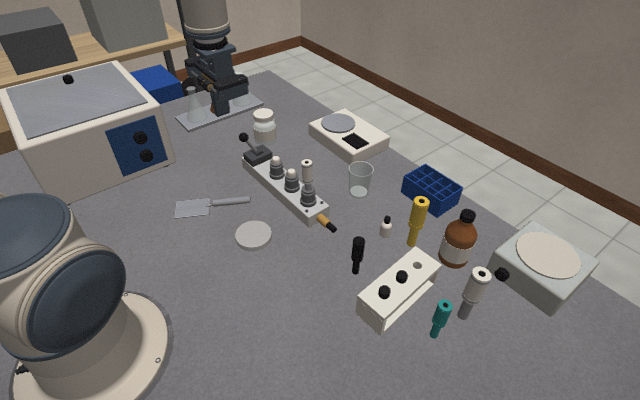

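Emit:
{"name": "drive_tool", "arguments": {"increments": [[0,-0.05,0.8,0],[0,0,0.8,0],[0,0,0.7,0],[0,0,0.35,0],[0,0,0,0],[-0.2,0,0,0],[-0.2,0,0,0],[-0.2,0,0,0],[-0.2,0,0,0]]}}

```text
clock: 17.67
ee_pos: [0.5031, 0.2896, 0.1174]
tcp_rot: [179.9, 0.1, 180.0]
ft_force: [-2.2, 1.7, 1.3]
grip_width: 0.004
```

Emit:
{"name": "drive_tool", "arguments": {"increments": [[-0.2,0,0,0],[-0.2,0,0,0],[-0.2,0,0,0],[-0.2,0,0,0],[-0.2,0,0,0],[0,0,0,0]]}}

```text
clock: 18.17
ee_pos: [0.543, 0.2895, 0.1161]
tcp_rot: [180.0, 0.1, 180.0]
ft_force: [-0.5, -1.2, -0.6]
grip_width: 0.005
```

```bash
python3 look.py 11; python3 - <<'E'
import cv2
s=cv2.imread('pics/side_11.png');cv2.imwrite('pics/c19.png',cv2.resize(s[80:210,200:340],None,fx=4,fy=4,interpolation=2))
E
```

```text
18.1667 [0.54302549 0.28953097 0.11608088] [1.79983441e+02 6.21528988e-02 1.79987653e+02] [-0.50547557 -1.20165558 -0.62565121] 0.0048817842666648075
side mouth [307.33425754 187.33925584] foot [254.07951142 157.22742117]
wrist mouth [ 65.26930303 238.29525856] foot [319.59666071 211.43451602]
top mouth [302.67813764 195.20571553] foot [220.39010738 201.81562772]
```

View pics/c19.png

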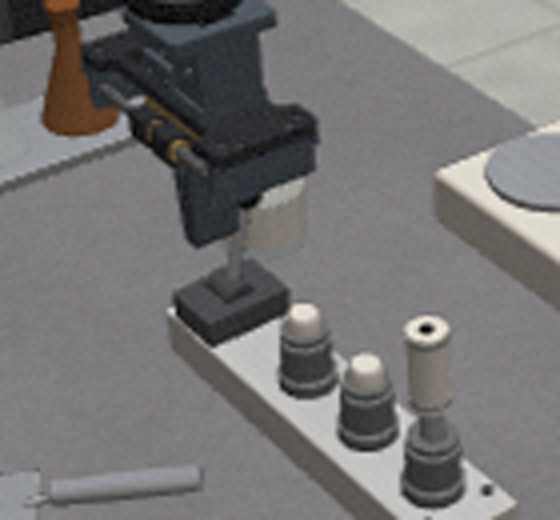

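Emit:
{"name": "drive_tool", "arguments": {"increments": [[-0.15,0,0,0],[-0.15,0,0,0],[-0.1,0,0,0],[0,0,0,0]]}}

```text
clock: 18.65
ee_pos: [0.5583, 0.2895, 0.1162]
tcp_rot: [180.0, 0.0, 180.0]
ft_force: [0.0, 0.4, -0.1]
grip_width: 0.005
```

Emit:
{"name": "drive_tool", "arguments": {"increments": [[-0.1,0,0,0],[-0.05,0,0,0],[0,0,0,0]]}}

```text
clock: 18.9
ee_pos: [0.5621, 0.2894, 0.1158]
tcp_rot: [-180.0, -0.2, -180.0]
ft_force: [-7.2, 0.9, 2.8]
grip_width: 0.004
```

Emit:
{"name": "drive_tool", "arguments": {"increments": [[-0.03,0,0,0],[0,0,0,0]]}}

```text
clock: 19.07
ee_pos: [0.5624, 0.2894, 0.1157]
tcp_rot: [-180.0, -0.2, -180.0]
ft_force: [-11.1, 1.8, 5.1]
grip_width: 0.004
```

Emit:
{"name": "drive_tool", "arguments": {"increments": [[0.4,0,0,0],[0.8,0,0,0],[0.8,0,0,0],[0.8,0,-0.5,0],[0,0,-0.9,0],[0,0,-0.9,0],[0,0,-0.6,0],[0,0,0,0],[0,0,0,0]]}}

```text
clock: 19.82
ee_pos: [0.4533, 0.2899, 0.2336]
tcp_rot: [179.9, 0.2, -180.0]
ft_force: [0.4, -0.0, -0.1]
grip_width: 0.003
```

```bash
python3 look.py 12; python3 - <<'E'
import cv2
s=cv2.imread('pics/side_12.png');cv2.imwrite('pics/c20.png',cv2.resize(s[110:220,220:345],None,fx=5,fy=5,interpolation=2))
E
```

```text
19.8167 [0.4532913  0.28986072 0.23363445] [ 1.79916564e+02  1.79534370e-01 -1.79984874e+02] [ 0.36741317 -0.00392753 -0.08617281] 0.002746968976323046
side mouth [307.33425754 187.33925584] foot [220.1138877  133.76352601]
wrist mouth [140.42223863 269.15251949] foot [319.93843254 211.54737577]
top mouth [302.67813764 195.20571553] foot [210.41715797 228.59542473]
```

View pics/c20.png

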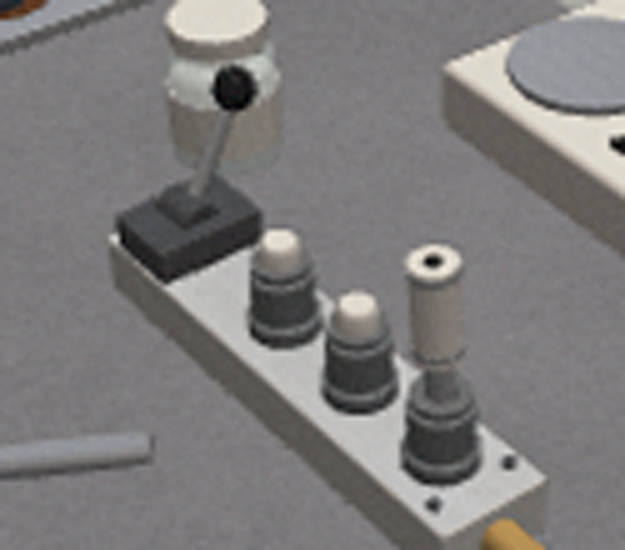

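View pics/top_12.png

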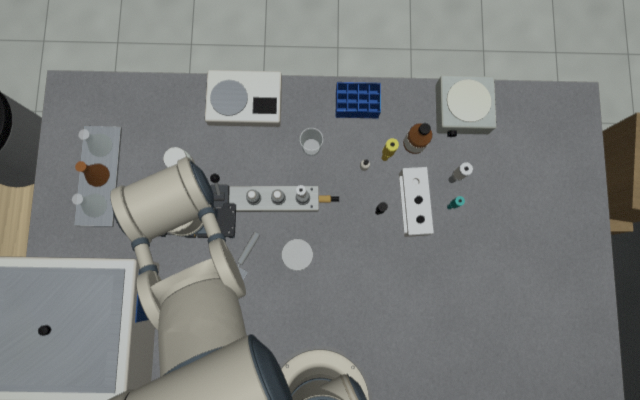

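```bash
python3 - <<'E'
from h import *
X,r=tri((266.6,127.2),(214.8,178.2));print(X,r)
X0=np.array([.5194,.2916,.1279]); print(np.degrees(2*np.arctan2((X[0]-X0[0])/2,(X[2]+X0[2])/2-.062)),'deg swing')
print(tri((433.5/5-.5+220,261.5/5-.5+110),(301.5,190)))
from bench import workorder
workorder.close_job()
E
```

```text
[0.59454168 0.29264704 0.12855275] [-0.20446741  0.04312839  0.09154566 -0.17723039]
59.1332921615571 deg swing
(array([0.5587569 , 0.05769277, 0.16647615]), array([ 0.09673039, -0.0200082 , -0.05523212,  0.09338796]))
the job is handed in; nothing more can be done
```

I put the filter tube into the open port down onto the stop, let go, swung the valve lever fully over, and handed the job in at about 20 s of the 69 s allowed. No verdict was reported.

**Tube:** I took the smaller white tube from the rack and pushed it past the seal to a hard stop about 28 mm down.
- **Force on first contact:** The wrist force reached 38 N. I queued three small pushes without checking in between, so it went higher than I intended. It never read above the 45 N limit for the stop, but these are readings taken at the end of each move.
- **Check after letting go:** I pressed on the tube's top with the shut fingers. It held at z = 0.168 m while the force rose to 27 N, so it is firmly seated.
- **Last position:** The final pictures put the tube's top at about z = 0.166 m, upright and over the port, which matches that depth to within camera error.

**Lever:** I pushed the ball until the force rose to about 11 N at its end stop. The pictures then showed a swing of about 59°, or 1.03 rad, from its starting position.

**Bench:** The gripper finished clear of everything. In the last pictures the dropper, beaker, reagent bottle, dish and both sample tubes looked unmoved. From above, the arm partly hid the jar and most of the spatula. The parts I could see, and the side view, showed no change.

**Disagreement:** The camera estimates of the port and tube positions differed by 2–4 mm, so I made the final alignment by eye from the wrist and side pictures.

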